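# Lock the scraper down in the cart's parking rack

## Robot

A 6-joint arm with a two-finger parallel gripper is mounted at the origin on the work surface. World frame = base frame: x ahead of the robot, y to its left, z up, the work surface at z = 0. Lengths are in m, angles in rad, forces in N, time in s.
With the tool pointing down it reaches from about 0.25 to 0.775 m from the base axis. Payload 4 kg.
Tool frame: the origin (TCP) lies between the finger pads; the fingertips stand 14 mm ahead of it and the grasp point (between the pads) lies 5 mm behind it (tip_reach is the distance from the TCP to the fingertips, in m); z points along the fingers, y is the line along which they close (so a half turn about z gives the same grasp; the last joint's range is limited). The gripper opens to 94 mm and grips with 3 to 60 N. Pads are 16 mm wide; open, the fingers measure 119 mm over their backs; the gripper's body (75 mm by 177 mm) begins 78 mm behind the grasp point.
Start: joints at [-1.262, 0.087, 1.371, -0, 1.684, -0.103], TCP at [0.22, -0.504, 0.22] pointing down, gripper open.
Joint ranges: [-3.1, 3.1], [-0.76, 2.03], [0.27, 2.55], [-1.08, 4.22], [0.17, 2.65], [-2.57, 2.57]. Speed limits (rad/s): [2.79, 2.79, 3.14, 3.14, 3.14, 3.14].

## Interface

Orientations are given as [roll, pitch, yaw] about the fixed x, y, z axes, in that order (R = Rz(yaw) Ry(pitch) Rx(roll)).
In Python, from bench import * gives the robot as it stands. The module is installed in compiled form; this text tells all that it offers.
- The arm moves only by the tool servo_tool, never from a script. Its argument "targets" is a list of rows, each a list of 4 numbers: the shift along the tool's x, y, z in cm, then the turn about the tool's z in degrees. A call has 1 to 8 rows; each row is the pose to reach, as a shift and turn from the pose commanded when the call began, along the tool's axes at that moment; what a row does not reach only later rows make up. A row lasts 1/8 s, in which the tool goes at most 62.5 mm and 10.7 degrees, less where a joint would pass 70% of its speed; a pose out of reach is approached as far as the arm can. A call with a gripper value outside its range is refused whole. "claw" is the closure in counts, from 0 (fully open) to 255 (shut), set as the call begins (left out, the last holds). The fingers move at their own pace and stop on an object; the grip force is fixed at half the most. Time passes only in rows, so rows that repeat a pose let the fingers close. It gives the time, the measured TCP pose, the force, the opening and the grip force at its end, in the units of the state.
- get_obs(): the state, without advancing time (a new reading comes with each control period).
- snapshot(name): name is "side" or "top" or "wrist"; returns the picture (420x560x3 uint8, blue, green, red); there is no depth.
- camera_model(name): a dict with "camera_matrix" (3x3 intrinsics, pixels), "k1" (the pictures are not rectified: a ray, as slopes to the right and down, at radius r is drawn at 1 + k1 r^2 times it, then the intrinsics apply), "camera_from_world" (4x4, takes a point from world to camera coordinates). Camera axes: x right, y up, looking along -z (the intrinsics and any distortion apply to the point x, -y, -z); pixel columns grow to the right and rows downward; lengths in m; the calibration is good to about 2 mm. A picture is of the moment at which its call begins: read the wrist's pose just before it. camera_model takes no time and is no camera call; for the wrist camera it gives the pose at the moment of the call.
- close_job(): hands the job in; it is judged then, once.
The state is a dict: "time": time; "joint_positions": joint angles; "qvel": joint speeds; "joint_torque": joint torques, N m; "tool_pos": TCP position; "ee_rot": TCP orientation; "wrist_force": force on the tool from outside, world axes, zero at the start; "wrist_torque": the same for the moment, N m; "width": finger opening in m; "finger_force": force on a finger pad.
Only numpy, scipy, OpenCV 4.12 (cv2) and the standard library are available. Lean on these libraries where they do the work, as an engineer would, in place of code of your own. Each camera call takes 0.05 s, during which the arm holds its last target. There are 200 camera calls.

## Task

Park the scraper for rolling the cart: lay it blade first and flat in the wooden parking rack, slide it between the guides until the blade's front edge meets the stop, without ramming it. Then press the toggle clamp's handle down past its over-centre point so that the clamp stays locked on the blade by itself, feeling for the snap and not forcing the handle against its end stop, and let go. Leave the other things on the cart where they are.

Things in the scene. Friction and masses are not known exactly. Their poses are not given: they have to be found in the camera images.
- rack: Varnished plywood parking rack fixed on the deck: plate 240 x 90 mm, 6 mm thick (x from -130 to +110 mm), carrying a guide channel, a stop and a steel toggle clamp. Origin: on the deck, below the middle of the stop's face that the blade meets; z up, y across, x from the scraper's place through the stop to the clamp and along its handle.
- channel (a point): Middle of the guide channel, on the plate (z = 6 mm, x = -35 mm in the rack's frame; same axes). Two guides 70 mm long, 8 mm wide and 12 mm high leave a channel 56 mm wide that ends at the stop. The clamp's sprung rubber foot, 18 mm across, comes down here.
- stop: The rack's end stop, a plywood wall across the channel's end, 72 mm wide, 8 mm thick, 14 mm high. Origin at the foot of the middle of its face, on the plate (6 mm straight above the rack's origin); same axes. Pushing the scraper on it with more than about 25 N damages it.
- clamp_arm: The clamp's arm with its spindle and rubber foot, linked to the handle. Origin at its hinge (x = 35, z = 34 mm in the rack's frame); its -x axis points along the arm, 75 mm long. It starts raised 35 to 52 degrees with the foot hanging at least 40 mm over the channel, so the blade comes in below it; it comes level as the handle goes down.
- clamp_pin (a point): Pin (along y) about which the handle turns: x = 70, z = 50 mm in the rack's frame; same axes. It sits between two upright steel cheeks (x = 20 to 90 mm, up to z = 62 mm, 30 mm over their outsides).
- handle: Clamp handle, bar 24 mm wide, 16 mm thick, black rubber grip 45 to 120 mm from the pin. Origin on the pin, x axis along the bar. Starts 41 to 66 degrees above level and stays where left; its end stop is 42 to 55 degrees lower, at 0 to 12 degrees above level. It was left differently far open and is bolted on differently each time, so poses do not tell where centre is. Over about 30 N bends it.
- handle_top (a point): Middle of the handle's upper (pressed) face, 90 mm from the pin along the bar, 8 mm off its mid-line. Pressed here square to the bar: 0 to 3 N until the foot meets the blade, then rising to some 8 N, falling again towards centre (about 5 mm of travel before the end stop); past it the handle snaps down off the finger and stays. Released earlier it springs back.
- scraper_grip (a point): Scraper to be parked: stiff dark grey silicone, 190 mm long, 140 g. Blade 60 x 50 x 10 mm, then a straight handle 130 mm long, 24 mm wide, 18 mm thick; undersides flush. This point is inside the handle near the balance point, 9 mm above the underside, 105 mm behind the blade's front edge. x points to the blade, z up.
- scraper_tip (a point): Middle of the blade's front edge, half-way up (5 mm above the underside). Same axes.
- scraper: The same scraper; origin under the middle of its length (10 mm ahead of the grip point), same axes.
- jar: Bystander: empty open glass jar, 80 mm wide, 110 mm tall, origin under its middle. Leave alone.
- spray: Bystander: green spray bottle with a white head, 223 mm tall, 74 mm wide, origin under its middle. Leave alone.
- brush: Bystander: bamboo brush lying on the deck, origin under its middle. Leave alone.
- tin: Bystander: low steel tin, 76 mm wide, 55 mm tall. Leave alone.
- soap: Bystander: bar of white soap 55 x 85 x 28 mm. Leave alone.
- carton: Bystander: cardboard carton 100 x 140 x 60 mm. Leave alone.
- bucket: Bystander: white bucket, 240 mm wide, 200 mm tall. Leave alone.
Not all that is in view belongs to the job. What is shaped like the scraper but purple is not meant.

How it is judged:
By the outcome, as a careful person would: the job done as asked, in the order asked, and still so for the second after the job is handed in, with the robot touching nothing.
It also fails if it takes over 72 s, if anything falls off the work surface, if the arm or the gripper's body presses on something with over 40 N, if the wrist force passes 120 N, or if a joint passes its speed limit or range.

## Working session

There is one attempt and no reset: what is moved stays moved. The work goes in short steps, Python scripts to look and compute and a tool call to move; the robot and the scene stay as the last step left them, time stands still between calls to the robot, and variables do not carry over. Pictures are saved under pics/ and viewed, at most 10 in all, crops included, and the job is handed in when it is done.

Besides the shell and the picture viewer there is one more tool, called after ">>>" as name(argument=value, ...), one argument or row to a line, values as JSON. servo_tool: Moves the arm, as the interface text tells. Its arguments: {"type":"object","properties":{"targets":{"type":"array"},"claw":{"type":"number"}},"required":["targets"]}

```bash
mkdir -p pics; python3 - <<'E'
from bench import *
import cv2
for n in("side","top"):
    cv2.imwrite(f"pics/{n}0.png",snapshot(n)); m=camera_model(n); print(n,m)
o=get_obs();print(o)
E
```

```text
side {'camera_matrix': array([[436.91114627,   0.        , 282.21203904],
       [  0.        , 436.91114627, 212.48619451],
       [  0.        ,   0.        ,   1.        ]]), 'k1': 0.02036494964662196, 'camera_from_world': array([[ 9.82395204e-01, -1.86811409e-01, -1.07750064e-03,
        -4.96182662e-01],
       [ 9.58598818e-02,  4.99136213e-01,  8.61204926e-01,
        -1.19874501e-01],
       [-1.60345086e-01, -8.46146877e-01,  5.08256741e-01,
        -1.41179303e+00],
       [ 0.00000000e+00,  0.00000000e+00,  0.00000000e+00,
         1.00000000e+00]])}
top {'camera_matrix': array([[464.28358827,   0.        , 281.32665212],
       [  0.        , 464.28358827, 205.10074256],
       [  0.        ,   0.        ,   1.        ]]), 'k1': -0.14652644120182381, 'camera_from_world': array([[ 0.0257423 , -0.99962696,  0.00912559, -0.07004555],
       [ 0.99782091,  0.02624841,  0.0605347 , -0.48216865],
       [-0.06075165,  0.0075474 ,  0.99812438, -1.41368057],
       [ 0.        ,  0.        ,  0.        ,  1.        ]])}
{'time': 0.1, 'joint_positions': array([-1.26209480e+00,  8.78438296e-02,  1.37208798e+00,  8.57972048e-06,
        1.68360880e+00, -1.03088104e-01]), 'qvel': array([-0.00122494, -0.00061716, -0.0035085 , -0.00165221, -0.00127149,
        0.00156306]), 'joint_torque': array([ 1.69114850e-03, -3.41253197e+01, -3.03301656e+01,  7.19301822e-02,
        3.04231967e-02, -9.40167342e-05]), 'tool_pos': array([ 0.21999869, -0.50357229,  0.21844926]), 'ee_rot': array([-3.13965592e+00, -2.08936747e-04,  4.11790383e-01]), 'wrist_force': array([0.44430604, 0.13062568, 1.08438183]), 'wrist_torque': array([ 0.00387507,  0.01639854, -0.04042878]), 'finger_force': 0.0, 'width': 0.09399494703078261}
```

View pics/top0.png

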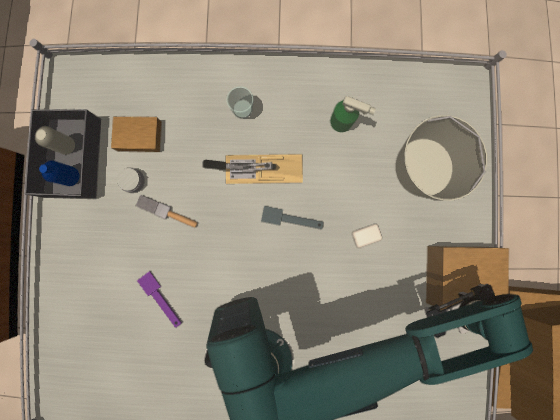

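View pics/side0.png

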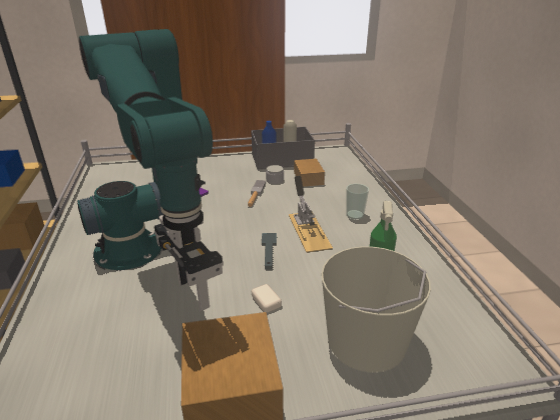

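Top view: the dark grey scraper is at (292,217) with its blade at (271,214). Two things could be mistaken for it: the purple one at (160,298), and the brush with a grey head and bamboo handle at (168,209). The rack plate is at about (225–302, 153–185), with the clamp handle's black end at (205,164), so rack x points image-left, which is world +y. I choose the grey one.

```bash
cat > h.py <<'E'
from bench import *
import cv2, numpy as np
from scipy.spatial.transform import Rotation as R
def ray(m,uv):
    K=m["camera_matrix"];p=(np.array(uv,float)-K[:2,2])/K[[0,1],[0,1]]
    q=p.copy()
    for _ in range(20): q=p/(1+m["k1"]*(q@q))
    T=m["camera_from_world"];d=T[:3,:3].T@np.array([q[0],-q[1],-1]);return -T[:3,:3].T@T[:3,3],d
def onz(m,uv,z):
    c,d=ray(m,uv);return (c+d*(z-c[2])/d[2])
def proj(m,P):
    T=m["camera_from_world"];c=T[:3,:3]@P+T[:3,3];q=np.array([c[0],-c[1]])/-c[2];q=q*(1+m["k1"]*(q@q))
    K=m["camera_matrix"];return q*K[[0,1],[0,1]]+K[:2,2]
def tool():
    o=get_obs();return o["tool_pos"],R.from_euler("xyz",o["ee_rot"]).as_matrix(),o
def big(mask,n=1):
    cs,_=cv2.findContours(mask.astype(np.uint8),cv2.RETR_EXTERNAL,cv2.CHAIN_APPROX_NONE)
    return sorted(cs,key=cv2.contourArea)[::-1][:n]
E
python3 - <<'E'
from h import *
m=camera_model("top");im=cv2.imread("pics/top0.png");hsv=cv2.cvtColor(im,cv2.COLOR_BGR2HSV)
W=np.zeros(im.shape[:2],bool);W[198:236,250:335]=1
c=big(W&(hsv[...,2]<135))[0];r=cv2.minAreaRect(c);print("scraper",cv2.contourArea(c),r)
b=cv2.boxPoints(r);P=np.array([onz(m,p,.012) for p in b]);print(P.round(4));
W[:]=0;W[145:192,215:310]=1
c=big(W&(hsv[...,1]>90)&(hsv[...,0]<30))[0];r=cv2.minAreaRect(c);print("rack",r)
P=np.array([onz(m,p,.006) for p in cv2.boxPoints(r)]);print(P.round(4),[np.linalg.norm(P[i]-P[i-1]).round(3) for i in range(4)])
big_=cv2.resize(im[140:240,190:340],None,fx=5,fy=5,interpolation=cv2.INTER_CUBIC);cv2.imwrite("pics/crop0.png",big_)
p,Rm,o=tool();print(p,Rm.round(3))
w=camera_model("wrist");T=w["camera_from_world"];C=-T[:3,:3].T@T[:3,3];print("wristcam in tool",Rm.T@(C-p),Rm.T@T[:3,:3].T, w["camera_matrix"][0,0])
E
```

```text
scraper 576.0 ((292.673095703125, 219.1346435546875), (62.16880798339844, 16.08152198791504), 11.309932708740234)
[[ 0.4336  0.005   0.012 ]
 [ 0.4824 -0.0034  0.012 ]
 [ 0.4497 -0.1923  0.012 ]
 [ 0.4009 -0.1836  0.012 ]]
rack ((263.84814453125, 168.52394104003906), (28.08401107788086, 76.10794830322266), 89.16968536376953)
[[ 0.6365  0.1206  0.006 ]
 [ 0.6462 -0.117   0.006 ]
 [ 0.558  -0.1203  0.006 ]
 [ 0.5483  0.1162  0.006 ]] [np.float64(0.088), np.float64(0.238), np.float64(0.088), np.float64(0.237)]
[ 0.21999869 -0.50357229  0.21844926] [[ 0.916  0.4   -0.001]
 [ 0.4   -0.916  0.002]
 [ 0.    -0.002 -1.   ]]
wristcam in tool [ 0.0762584  -0.00104457 -0.16594174] [[-5.49517162e-04  9.64700956e-01  2.63347230e-01]
 [ 9.99999797e-01  4.45341934e-04  4.55274437e-04]
 [ 3.21924119e-04  2.63347427e-01 -9.64701005e-01]] 293.60836443820585
```

View pics/crop0.png

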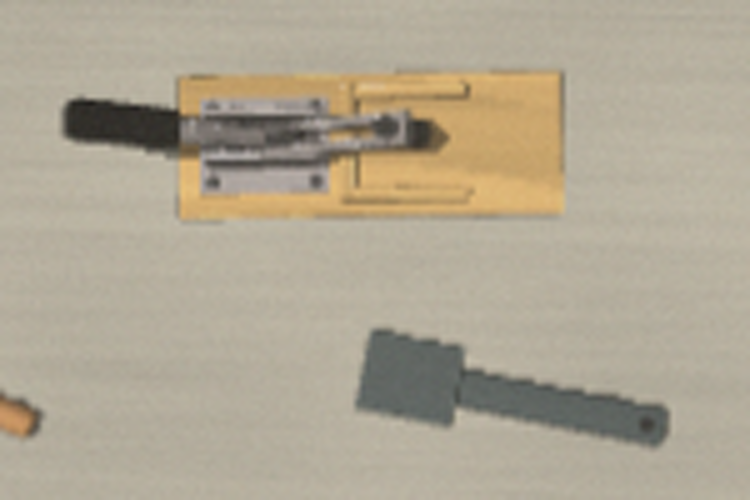

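The crop confirms the grey scraper: blade at left, hanging hole at the right end, one solid colour. The rack channel opens to the right and the clamp is at left. The fitted sizes (192 mm long, plate 238 x 88 mm) agree with the description. I'll move over the scraper.

>>> servo_tool(
  targets=[
    [3, -2.5, 0, -6],
    [8, -6, 0, -13],
    [13, -10, 0, -21],
    [18, -14, 0.5, -29],
    [23, -18, 1.5, -37],
    [28, -22, 3, -45],
    [33, -25.5, 4.5, -52],
    [36.2, -27.9, 5.8, -56.6],
  ],
)

```text
time: 1.1
tool_pos: [0.4407, -0.1012, 0.1608]
ee_rot: [3.141, -0.0, 1.404]
wrist_force: [-0.2, 0.2, 0.3]
width: 0.0941
finger_force: 0.0
```

>>> servo_tool(
  targets=[
    [0, 0, 0, 0],
    [0, 0, 0, 0],
  ],
)

```text
time: 1.35
tool_pos: [0.4399, -0.1039, 0.1614]
ee_rot: [-3.141, 0.001, 1.399]
wrist_force: [-0.8, 0.1, 0.4]
width: 0.0941
finger_force: 0.0
```

```bash
python3 - <<'E'
from h import *
m=camera_model("wrist");im=snapshot("wrist");cv2.imwrite("pics/w1.png",im)
p,Rm,o=tool();print(p,o["ee_rot"],o["wrist_force"],m["k1"])
hsv=cv2.cvtColor(im,cv2.COLOR_BGR2HSV)
g=proj(m,np.array([.44,-.1025,.009]));print("expected grip px",g, hsv[int(g[1]),int(g[0])])
E
```

```text
[ 0.43998072 -0.10442203  0.16173392] [3.14135432e+00 7.97172425e-04 1.39815197e+00] [-0.7221537  -0.51915224 -0.30622196] -0.022377263822795368
expected grip px [280.44781104 198.28153525] [94 41 88]
```

View pics/w1.png

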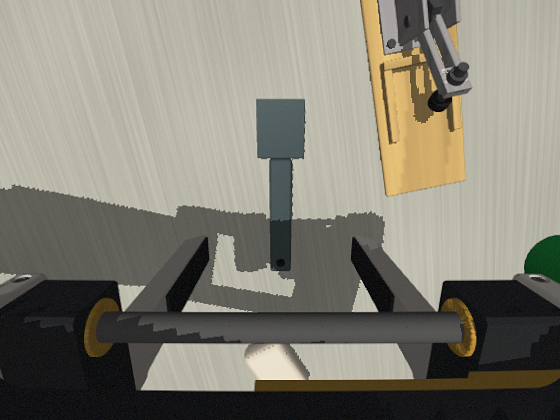

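The wrist view shows the scraper upright in the middle: blade front at row 99 (columns 257–305), tail at (281,270), lined up with the tool. The rack's near end corners are at (388,195) and (465,180), the guides at about (390,140) and (455,115). I'll measure both finely.

```bash
python3 - <<'E'
from h import *
m=camera_model("wrist");im=cv2.imread("pics/w1.png");hsv=cv2.cvtColor(im,cv2.COLOR_BGR2HSV)
p,Rm,o=tool()
H,S,V=[hsv[...,i].astype(int) for i in range(3)]
M=(H>85)&(H<110)&(S>35);M[:90]=0;M[275:]=0;M[:,:240]=0;M[:,325:]=0
ys,xs=np.where(M);print(len(xs),xs.min(),xs.max(),ys.min(),ys.max())
rows=[]
for y in list(range(104,152,6))+list(range(165,262,6)):
    r=np.where(M[y])[0]
    if len(r)>5:
        z=.010 if y<155 else .018
        a=onz(m,(r.min()-.5,y),z);b=onz(m,(r.max()+.5,y),z);rows.append(np.r_[(a+b)[:2]/2,np.linalg.norm(a-b)])
rows=np.array(rows);print("widths",rows[[1,4,-10,-3],2].round(4))
c=rows[:,:2];mu=c.mean(0);d=np.linalg.svd(c-mu)[2][0];d*=np.sign(d[1]);print("axis yaw",np.degrees(np.arctan2(d[1],d[0])),"resid",np.abs((c-mu)@[-d[1],d[0]]).max())
f=onz(m,(281,ys.min()-.5),.010);t=onz(m,(281,ys.max()+.5),.009)
sf=(f[:2]-mu)@d; st=(t[:2]-mu)@d;print("len",sf-st);tip=mu+d*sf;grip=mu+d*(sf-.105);print("tip",tip,"grip",grip)
# rack plate
K=(H<28)&(S>90)&(V>90);K[:,:330]=0;K[:,:][210:]=0
c=big(K)[0][:,0,:]
L=c[(c[:,1]>30)&(c[:,1]<185)]
# left edge: min x per row ; end edge: max y per col ; right edge: max x per row
le=np.array([[np.where(K[y])[0].min()-.5,y] for y in range(40,186,4)])
re=np.array([[np.where(K[y])[0].max()+.5,y] for y in range(130,176,4)])
ee=np.array([[x,np.where(K[:,x])[0].max()+.5] for x in range(394,460,4)])
def line(E):
    Q=np.array([onz(m,e,.006)[:2] for e in E]);mu=Q.mean(0);v=np.linalg.svd(Q-mu)[2][0];return mu,v*np.sign(v[1]),np.abs((Q-mu)@[-v[1],v[0]]).max()
for n,E in(("L",le),("R",re),("E",ee)):
    q,v,r=line(E);print(n,q,np.degrees(np.arctan2(v[1],v[0])),r)
q,v,_=line(le);e,_,_=line(ee);r_,_,_=line(re);n=np.array([v[1],-v[0]])
print("width",(r_-q)@n, "L->E centre",(e-q)@n)
mid=q+n*.045; s=(e-mid)@v; stop=mid+v*(s+.13);print("stop",stop,"yaw",np.degrees(np.arctan2(v[1],v[0])))
cv2.imwrite("pics/rk.png",cv2.resize(im[0:210,350:490],None,fx=4,fy=4,interpolation=cv2.INTER_CUBIC)[240:])
E
```

```text
3703 257 304 100 270
widths [0.0484 0.0481 0.0218 0.0205]
axis yaw 79.91367902953746 resid 0.0013606019867567307
len 0.19270728703464163
tip [ 0.45842897 -0.00082921] grip [ 0.44004015 -0.10420643]
L [ 0.55336095 -0.03087943] 92.05500956040814 0.0003650068118983243
R [ 0.64548232 -0.08728313] 92.16682807576598 0.00046022226737011773
E [ 0.60279741 -0.12015531] 2.201908046233942 0.0005407728364369719
width 0.09003954823302943 L->E centre 0.04620332243008232
stop [0.59693319 0.00971793] yaw 92.05500956040814
```

Scraper and rack agree with the top view, and the plate measures 90.0 mm wide. Now the descent and grasp.

>>> servo_tool(
  targets=[
    [0, 0, 4, 0],
    [0, 0, 8, 0],
    [0, 0, 11, 0],
    [0, 0, 13, 0],
    [0, 0, 14, 0],
    [0, 0, 14.3, 0],
    [0, 0, 14.3, 0],
  ],
)

```text
time: 2.28
tool_pos: [0.4407, -0.1041, 0.0193]
ee_rot: [3.14, 0.0, 1.399]
wrist_force: [-0.3, -0.3, 0.1]
width: 0.0941
finger_force: 0.0
```

>>> servo_tool(
  targets=[
    [0, 0, 0, 0],
    [0, 0, 0, 0],
    [0, 0, 0, 0],
    [0, 0, 0, 0],
    [0, 0, 0, 0],
    [0, 0, 0, 0],
  ],
  claw=255,
)

```text
time: 3.02
tool_pos: [0.4402, -0.1035, 0.0184]
ee_rot: [-3.142, 0.0, 1.4]
wrist_force: [0.3, -0.2, 0.3]
width: 0.0373
finger_force: 0.0
```

>>> servo_tool(
  targets=[
    [0, 0, 0.1, 0],
    [0, 0, 0.1, 0],
    [0, 0, 0.1, 0],
    [0, 0, 0.1, 0],
  ],
)

```text
time: 3.52
tool_pos: [0.4401, -0.1035, 0.0173]
ee_rot: [-3.141, 0.0, 1.4]
wrist_force: [-0.1, -0.3, -0.4]
width: 0.0236
finger_force: 30.0
```

Gripped at 23.6 mm opening. Before swinging over, I'll check the spray bottle's clearance to the gripper body.

```bash
python3 - <<'E'
from h import *
for n,w in(("top",(90,140,320,385)),("side",(215,260,360,405))):
    im=cv2.imread(f"pics/{n}0.png");hsv=cv2.cvtColor(im,cv2.COLOR_BGR2HSV);m=camera_model(n)
    M=(hsv[...,0]>45)&(hsv[...,0]<85)&(hsv[...,1]>90);W=np.zeros_like(M);W[w[0]:w[1],w[2]:w[3]]=1
    c=big(M&W)[0];x,y,a,b=cv2.boundingRect(c);print(n,x,y,a,b)
    if n=="top":
        for z in(0,.1,.16): print(z,[onz(m,q,z).round(3)[:2] for q in((x+a/2,y+b),(x,y+b/2),(x+a,y+b/2))])
    else:
        t=onz(m,(x+a/2,y),.16);print("side top of green at .16:",t)
E
```

```text
top 334 101 24 23
0 [array([ 0.748, -0.256]), array([ 0.784, -0.217]), array([ 0.786, -0.294])]
0.1 [array([ 0.723, -0.241]), array([ 0.757, -0.205]), array([ 0.759, -0.277])]
0.16 [array([ 0.709, -0.233]), array([ 0.741, -0.198]), array([ 0.743, -0.267])]
side 371 223 25 26
side top of green at .16: [ 0.75357075 -0.24070642  0.16      ]
```

Bottle centre is about (0.76, -0.245), which leaves about 3 cm of clearance. Lift and carry.

>>> servo_tool(
  targets=[
    [0, 0, -1.5, 0],
    [0, 0, -4, 0],
    [-0.7, 2.5, -5, -2],
    [-1.6, 6, -5, -4],
    [-2.6, 9.6, -5, -7],
    [-3.6, 13.3, -5, -9.5],
    [-4.4, 16.3, -5, -11.3],
    [-4.7, 17.4, -5, -11.9],
  ],
)

```text
time: 4.53
tool_pos: [0.6049, -0.1802, 0.0681]
ee_rot: [3.141, 0.0, 1.607]
wrist_force: [-0.2, 1.1, -1.5]
width: 0.0236
finger_force: 30.0
```

>>> servo_tool(
  targets=[
    [0, 0, 0, 0],
    [0, 0, 0, 0],
  ],
)

```text
time: 4.78
tool_pos: [0.6028, -0.1789, 0.0676]
ee_rot: [-3.141, -0.0, 1.607]
wrist_force: [-0.4, 0.7, -1.0]
width: 0.0235
finger_force: 30.0
```

```bash
python3 - <<'E'
from h import *
m=camera_model("wrist");im=snapshot("wrist");cv2.imwrite("pics/w2.png",im)
p,Rm,o=tool();print(p,np.degrees(o["ee_rot"]),o["width"],o["wrist_force"])
z=p[2]-.0173+.01
v=np.array([-.0359,.9994]);s=np.array([.5969,.0097])
d=p[:2]+.1043*Rm[:2,0]-s;print("tip in rack x,y",d@v,d@[-v[1],v[0]])
print("exp tip px",proj(m,np.r_[p[:2]+.1043*Rm[:2,0],z]))
E
```

```text
[ 0.60275904 -0.1788765   0.067654  ] [-1.79963318e+02 -1.49639347e-02  9.20991189e+01] 0.023718584670261837 [-0.68537215 -0.17329804 -0.7142357 ]
tip in rack x,y -0.08436907506324232 0.0009905604195371163
exp tip px [280.66622886  77.06641426]
```

View pics/w2.png

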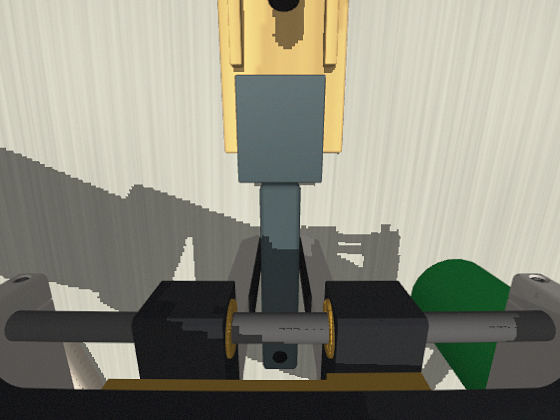

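The blade front is at row 75 (columns 236–325), and the channel between the guides ahead runs from about 242 to 326, so the blade sits slightly left of centre. I'll measure the offset.

```bash
python3 - <<'E'
from h import *
m=camera_model("wrist");im=cv2.imread("pics/w2.png");hsv=cv2.cvtColor(im,cv2.COLOR_BGR2HSV)
p,Rm,o=tool();H,S,V=[hsv[...,i].astype(int) for i in range(3)]
Y=(H<28)&(S>90)&(V>90)
def loc(uv,z): return Rm.T@(onz(m,uv,z)-p)
for y in (85,100,115,130,145):
    r=np.where(Y[y,200:370])[0]+200;a=loc((r.min()-.5,y),.006);b=loc((r.max()+.5,y),.006);print("plate",((a+b)/2*1e3)[:2].round(2),((b-a)*1e3)[1].round(1))
B=(H>85)&(H<110)&(S>35);z=p[2]-.0173+.01
for y in (85,105,125,145,165):
    r=np.where(B[y,225:335])[0]+225;a=loc((r.min()-.5,y),z);b=loc((r.max()+.5,y),z);print("blade",((a+b)/2*1e3)[:2].round(2),((b-a)*1e3)[1].round(1))
c=[np.where(B[:150,x])[0].min()-.5 for x in range(245,318,8)];print("front x",[ (loc((x,cc),z)[0]*1e3).round(1) for x,cc in zip(range(245,318,8),c)])
# handle orientation
for y in (195,215,235):
    r=np.where(B[y,250:310])[0]+250;a=loc((r.min()-.5,y),z+.008);b=loc((r.max()+.5,y),z+.008);print("hand",((a+b)/2*1e3)[:2].round(2),((b-a)*1e3)[1].round(1))
g=cv2.Canny(im,60,150)
for y in (20,35,50): print(y,np.where(g[y,210:360])[0]+210)
E
```

```text
plate [107.53   1.82] 89.1
plate [97.22  1.47] 89.5
plate [86.67  1.49] 89.1
plate [75.88  1.89] 89.4
plate [64.82  1.92] 89.0
blade [100.27  -0.37] 49.1
blade [89.78 -0.37] 48.7
blade [78.95 -0.37] 49.5
blade [67.77 -0.38] 49.2
blade [56.22 -0.38] 48.9
front x [np.float64(105.7), np.float64(105.6), np.float64(105.6), np.float64(105.6), np.float64(137.7), np.float64(105.6), np.float64(105.6), np.float64(105.6), np.float64(105.6), np.float64(105.6)]
hand [39.93 -0.09] 21.9
hand [27.9  -0.38] 22.9
hand [15.4  -0.69] 22.7
20 [218 227 229 240 244 275 303 323 326 337 339 348]
35 [218 228 230 240 244 272 303 323 325 336 338 347]
50 [219 241 243 322 325 337 346]
```

>>> servo_tool(
  targets=[
    [0, 0.2, 0.5, 0],
    [0, 0.2, 1.5, 0],
    [0, 0.2, 2.7, 0],
    [0, 0.2, 3.6, 0],
    [0, 0.2, 4.0, 0],
    [0, 0.2, 4.2, 0],
    [0, 0.2, 4.2, 0],
    [0, 0.2, 4.2, 0],
  ],
)

```text
time: 5.82
tool_pos: [0.606, -0.1795, 0.026]
ee_rot: [3.141, 0.0, 1.607]
wrist_force: [0.0, 0.0, -2.2]
width: 0.024
finger_force: 30.0
```

```bash
python3 - <<'E'
from h import *
m=camera_model("wrist");im=snapshot("wrist");cv2.imwrite("pics/w3.png",im);hsv=cv2.cvtColor(im,cv2.COLOR_BGR2HSV)
p,Rm,o=tool();print(p,o["wrist_force"]);H,S,V=[hsv[...,i].astype(int) for i in range(3)]
Y=(H<28)&(S>90)&(V>90)
def loc(uv,z): return Rm.T@(onz(m,uv,z)-p)
B=(H>85)&(H<110)&(S>35);z=p[2]-.0173+.01
cols=np.where(B[:260,280])[0];print("front row",cols.min(),"x",loc((280,cols.min()-.5),z)[0])
r0=cols.min()
for y in (r0+8,r0+20,r0+32):
    r=np.where(Y[y,150:420])[0]+150;a=loc((r.min()-.5,y),.006);b=loc((r.max()+.5,y),.006);print("plate",((a+b)/2*1e3)[:2].round(2),((b-a)*1e3)[1].round(1))
    r=np.where(B[y,225:335])[0]+225;a=loc((r.min()-.5,y),z);b=loc((r.max()+.5,y),z);print("blade",((a+b)/2*1e3)[:2].round(2),((b-a)*1e3)[1].round(1))
g=cv2.Canny(im,60,150)
for y in (r0-60,r0-50,r0-40,r0-30,r0-20):
    if y>0: print(y,[(e,(loc((e,y),.018)[1]*1e3).round(1)) for e in np.where(g[y,200:370])[0]+200])
cv2.imwrite("pics/w3c.png",cv2.resize(im[0:260,190:370],None,fx=3,fy=3,interpolation=cv2.INTER_CUBIC)[:600])
E
```

```text
[ 0.60599809 -0.17951255  0.02602269] [ 0.57825433 -0.36545981 -1.47368886]
front row 75 x 0.1056272027374521
plate [103.15  -1.54] 89.3
blade [101.31  -0.36] 49.0
plate [96.44 -1.55] 88.9
blade [95.07 -0.36] 49.4
plate [89.62 -1.57] 88.6
blade [88.72 -0.36] 48.8
15 [(np.int64(208), np.float64(-38.2)), (np.int64(210), np.float64(-37.2)), (np.int64(224), np.float64(-29.8)), (np.int64(229), np.float64(-27.2)), (np.int64(268), np.float64(-6.7)), (np.int64(302), np.float64(11.2)), (np.int64(327), np.float64(24.3)), (np.int64(331), np.float64(26.5)), (np.int64(344), np.float64(33.3)), (np.int64(346), np.float64(34.3)), (np.int64(357), np.float64(40.1))]
25 [(np.int64(209), np.float64(-37.9)), (np.int64(211), np.float64(-36.9)), (np.int64(224), np.float64(-30.0)), (np.int64(229), np.float64(-27.3)), (np.int64(277), np.float64(-1.9)), (np.int64(278), np.float64(-1.4)), (np.int64(285), np.float64(2.3)), (np.int64(326), np.float64(24.0)), (np.int64(331), np.float64(26.6)), (np.int64(344), np.float64(33.5)), (np.int64(346), np.float64(34.6)), (np.int64(357), np.float64(40.4))]
35 [(np.int64(209), np.float64(-38.2)), (np.int64(211), np.float64(-37.2)), (np.int64(224), np.float64(-30.2)), (np.int64(229), np.float64(-27.5)), (np.int64(327), np.float64(24.7)), (np.int64(330), np.float64(26.3)), (np.int64(343), np.float64(33.2)), (np.int64(345), np.float64(34.3)), (np.int64(356), np.float64(40.2))]
45 [(np.int64(200), np.float64(-43.3)), (np.int64(224), np.float64(-30.4)), (np.int64(225), np.float64(-29.9)), (np.int64(230), np.float64(-27.2)), (np.int64(327), np.float64(24.9)), (np.int64(330), np.float64(26.5)), (np.int64(331), np.float64(27.0)), (np.int64(345), np.float64(34.6)), (np.int64(356), np.float64(40.5))]
55 [(np.int64(200), np.float64(-43.7)), (np.int64(216), np.float64(-35.0)), (np.int64(230), np.float64(-27.4)), (np.int64(328), np.float64(25.6)), (np.int64(338), np.float64(31.0)), (np.int64(355), np.float64(40.2))]
```

View pics/w3c.png

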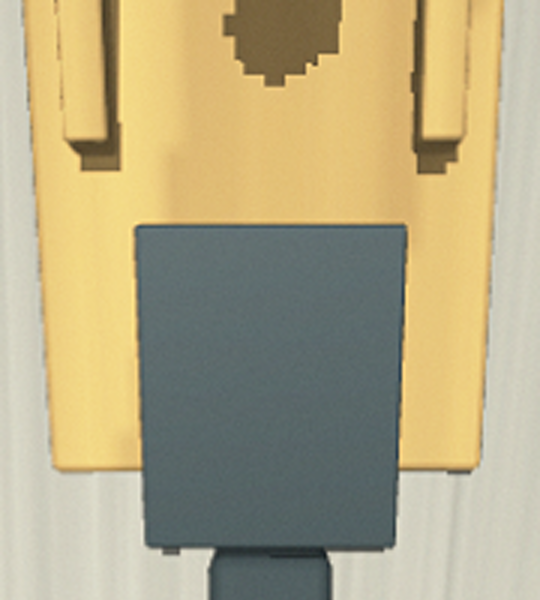

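The blade lies flat over the plate's front part. The guides begin about 30 px ahead of it, and it is now about 1.2 mm right of centre. Correct that and lower onto the plate.

>>> servo_tool(
  targets=[
    [0, -0.1, 0.1, 0],
    [0, -0.1, 0.2, 0],
    [0, -0.1, 0.2, 0],
    [0, -0.1, 0.2, 0],
  ],
)

```text
time: 6.38
tool_pos: [0.6047, -0.1794, 0.0235]
ee_rot: [-3.142, 0.0, 1.607]
wrist_force: [0.5, 0.0, -1.4]
width: 0.0238
finger_force: 30.0
```

```bash
cat > chk.py <<'E'
from h import *
m=camera_model("wrist");im=snapshot("wrist");hsv=cv2.cvtColor(im,cv2.COLOR_BGR2HSV)
p,Rm,o=tool();print(p,o["wrist_force"]);H,S,V=[hsv[...,i].astype(int) for i in range(3)]
Y=(H<28)&(S>90)&(V>90)
def loc(uv,z): return Rm.T@(onz(m,uv,z)-p)
for y in (83,95,107,119):
    r=np.where(Y[y,150:420])[0]+150;a=loc((r.min()-.5,y),.006);b=loc((r.max()+.5,y),.006);print("plate",((a+b)/2*1e3)[:2].round(2),((b-a)*1e3)[1].round(1))
E
python3 chk.py
```

```text
[ 0.60468562 -0.17940643  0.02348616] [ 0.73371635 -0.60281608 -1.11729423]
plate [102.8  -0.4] 89.2
plate [96.19 -0.4 ] 88.9
plate [89.45 -0.11] 89.2
plate [82.59 -0.11] 88.8
```

>>> servo_tool(
  targets=[
    [1, 0, 0, 0],
    [2, 0, 0, 0],
    [2.8, 0, 0, 0],
    [3.4, 0, 0, 0],
    [4, 0, 0, 0],
    [4, 0, 0, 0],
  ],
)

```text
time: 7.18
tool_pos: [0.6032, -0.139, 0.0235]
ee_rot: [3.142, 0.0, 1.608]
wrist_force: [0.2, 0.0, -0.7]
width: 0.0234
finger_force: 30.0
```

```bash
python3 chk.py
```

```text
[ 0.60323544 -0.13928558  0.02349931] [-0.18284039 -0.51260197 -0.77762495]
plate [103.13  -0.41] 89.3
plate [96.51 -0.41] 88.9
plate [89.78 -0.41] 88.6
plate [82.92 -0.11] 88.8
```

In the channel, centred and free. On towards the stop, about 44 mm away.

>>> servo_tool(
  targets=[
    [1, 0, 0, 0],
    [2, 0, 0, 0],
    [2.8, 0, 0, 0],
    [3.4, 0, 0, 0],
    [3.7, 0, 0, 0],
    [3.8, 0, 0, 0],
    [3.8, 0, 0, 0],
    [3.8, 0, 0, 0],
  ],
)

```text
time: 8.22
tool_pos: [0.6018, -0.1017, 0.0235]
ee_rot: [3.142, 0.0, 1.607]
wrist_force: [0.3, -0.6, -1.0]
width: 0.0239
finger_force: 30.0
```

>>> servo_tool(
  targets=[
    [0.1, 0, 0, 0],
    [0.2, 0, 0, 0],
    [0.2, 0, 0, 0],
  ],
)

```text
time: 8.6
tool_pos: [0.6017, -0.0994, 0.0235]
ee_rot: [3.142, 0.0, 1.607]
wrist_force: [-0.4, 0.0, -1.9]
width: 0.0238
finger_force: 30.0
```

>>> servo_tool(
  targets=[
    [0.1, 0, 0, 0],
    [0.2, 0, 0, 0],
    [0.2, 0, 0, 0],
  ],
)

```text
time: 8.98
tool_pos: [0.6017, -0.0973, 0.0235]
ee_rot: [3.142, 0.0, 1.607]
wrist_force: [-0.3, 0.3, -0.5]
width: 0.0236
finger_force: 30.0
```

>>> servo_tool(
  targets=[
    [0.1, 0, 0, 0],
    [0.1, 0, 0, 0],
  ],
)

```text
time: 9.22
tool_pos: [0.6016, -0.0964, 0.0235]
ee_rot: [3.142, 0.0, 1.607]
wrist_force: [0.2, -0.7, -1.6]
width: 0.0237
finger_force: 30.0
```

>>> servo_tool(
  targets=[
    [0.05, 0, 0, 0],
    [0.1, 0, 0, 0],
  ],
)

```text
time: 9.48
tool_pos: [0.6016, -0.0958, 0.0235]
ee_rot: [3.141, 0.001, 1.607]
wrist_force: [0.1, -1.0, -1.6]
width: 0.0237
finger_force: 30.0
```

>>> servo_tool(
  targets=[
    [0.05, 0, 0, 0],
    [0.05, 0, 0, 0],
  ],
)

```text
time: 9.72
tool_pos: [0.6018, -0.0957, 0.0237]
ee_rot: [3.141, 0.002, 1.607]
wrist_force: [0.7, -3.1, -0.7]
width: 0.0239
finger_force: 30.0
```

>>> servo_tool(
  targets=[
    [0.05, 0, 0, 0],
    [0.05, 0, 0, 0],
  ],
)

```text
time: 9.98
tool_pos: [0.6018, -0.0956, 0.0238]
ee_rot: [3.141, 0.002, 1.607]
wrist_force: [0.1, -5.3, -1.0]
width: 0.0238
finger_force: 30.0
```

Contact with the stop at 5 N. Ease down onto the plate, then release.

>>> servo_tool(
  targets=[
    [0, 0, 0.03, 0],
    [0, 0, 0.03, 0],
  ],
)

```text
time: 10.22
tool_pos: [0.6019, -0.0957, 0.0236]
ee_rot: [3.141, 0.002, 1.607]
wrist_force: [-0.2, -5.2, 0.1]
width: 0.0235
finger_force: 30.0
```

>>> servo_tool(
  targets=[
    [0, 0, 0, 0],
    [0, 0, 0, 0],
    [0, 0, 0, 0],
    [0, 0, 0, 0],
  ],
  claw=130,
)

```text
time: 10.72
tool_pos: [0.6015, -0.0941, 0.0232]
ee_rot: [-3.142, -0.0, 1.608]
wrist_force: [-0.6, 0.2, 0.1]
width: 0.046
finger_force: 0.0
```

```bash
python3 - <<'E'
from h import *
m=camera_model("wrist");im=snapshot("wrist");cv2.imwrite("pics/w4.png",im)
p,Rm,o=tool();print(p,o["wrist_force"],o["width"])
E
```

```text
[ 0.60154899 -0.09412677  0.02313758] [-0.43449989  0.47683772 -0.31580396] 0.046099663497538586
```

View pics/w4.png

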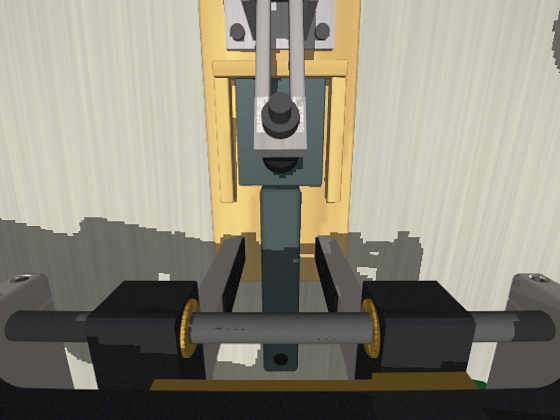

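The blade sits between the guides against the stop (row 78), the handle lies straight, and the fingers are free at 46 mm opening. Now I'll retreat upward and locate the clamp handle from the top and side pictures.

>>> servo_tool(
  targets=[
    [0, 0, -2, 0],
    [-0.5, 0, -5, 0],
    [-1, 0, -10, 0],
    [-1, 0, -15, 0],
    [-1, 0, -19, 0],
    [-1, 0, -20, 0],
  ],
  claw=255,
)

```text
time: 11.52
tool_pos: [0.6035, -0.1048, 0.2288]
ee_rot: [3.133, 0.003, 1.607]
wrist_force: [0.3, -0.1, -1.1]
width: 0.0005
finger_force: 0.0
```

```bash
python3 - <<'E'
from h import *
v=np.array([-.0359,.9994,0]);s=np.array([.5969,.0097,0]);n=np.array([-v[1],v[0],0])
F=lambda P:np.array([(P-s)@v,(P-s)@n,P[2]]).round(4)
def grip(name,w,f):
    im=cv2.imread(f"pics/{name}0.png");V=im.max(2);M=V<60;W=np.zeros_like(M);W[w[0]:w[1],w[2]:w[3]]=1
    c=big(M&W)[0];r=cv2.minAreaRect(c);print(name,r);b=cv2.boxPoints(r);return b
T=camera_model("top");S=camera_model("side")
bt=grip("top",(150,180,195,230),0);bs=grip("side",(170,200,288,312),0);print(bt,bs)
for n_,b,m in(("top",bt,T),("side",bs,S)):
    for q in b: 
        c,d=ray(m,q)
        # tip angle solutions: point in plane lateral 0
        t=-((c-s)@n)/(d@n) if abs(d@n)>.05 else None
        print(n_,q.round(1), None if t is None else F(c+d*t))
# predicted pixels of grip ends at candidate angles
for a in (41,46,51,56,61,66):
    out=[]
    for m in(T,S):
        for L,h in((45,0),(120,0)):
            P=s+v*(.07+L*1e-3*np.cos(np.radians(a)))+[0,0,.05+L*1e-3*np.sin(np.radians(a))];out.append(proj(m,P).round(1))
    print(a,*out)
p,Rm,o=tool();print(p,F(p))
E
```

```text
top ((214.48019409179688, 164.19801330566406), (21.4928035736084, 7.064764022827148), 5.710593223571777)
side ((295.0, 179.0), (2.0, 0.0), -90.0)
[[203.43564 166.64355]
 [204.13861 159.61386]
 [225.52475 161.75247]
 [224.82178 168.78217]] [[295. 180.]
 [295. 180.]
 [295. 178.]
 [295. 178.]]
top [203.4 166.6] [0.1704 0.     0.0594]
top [204.1 159.6] [ 0.1476 -0.      0.1915]
top [225.5 161.8] [0.0938 0.     0.1491]
top [224.8 168.8] [ 0.1116 -0.      0.0077]
side [295. 180.] [0.1843 0.     0.1009]
side [295. 180.] [0.1843 0.     0.1009]
side [295. 178.] [ 0.1847 -0.      0.1089]
side [295. 178.] [ 0.1847 -0.      0.1089]
41 [224.7 165.4] [203.  163.1] [300.5 195.1] [296.7 175.9]
46 [225.5 165.2] [205.1 162.7] [300.7 194.7] [297.3 174.9]
51 [226.4 165.1] [207.5 162.3] [300.9 194.5] [297.8 174.1]
56 [227.4 165. ] [210.2 161.9] [301.1 194.3] [298.5 173.5]
61 [228.4 164.9] [213.1 161.6] [301.4 194.2] [299.1 173.1]
66 [229.6 164.8] [216.2 161.3] [301.7 194.3] [299.8 173. ]
[ 0.60345717 -0.10481172  0.22877749] [-0.1147 -0.0024  0.2288]
```

The grip's end is at about (204,163) in the top picture. That puts the handle roughly 41–47° above level and on the rack's centre line. I'll move above it.

>>> servo_tool(
  targets=[
    [2, 0, 0, 0],
    [6, 0, 0, 0],
    [10, -0.1, 0, 0],
    [14, -0.2, 0, 0],
    [18, -0.2, 0, 0],
    [21.5, -0.2, 0, 0],
    [23.5, -0.2, 0, 0],
    [23.6, -0.2, 0, 0],
  ],
)

```text
time: 12.52
tool_pos: [0.5904, 0.1327, 0.2214]
ee_rot: [-3.139, 0.001, 1.61]
wrist_force: [0.1, -1.0, -0.6]
width: 0.0006
finger_force: 0.0
```

>>> servo_tool(
  targets=[
    [0, 0, 0, 0],
    [0, 0, 0, 0],
  ],
)

```text
time: 12.78
tool_pos: [0.5915, 0.1301, 0.2231]
ee_rot: [-3.142, 0.0, 1.606]
wrist_force: [0.2, -0.2, 0.9]
width: 0.0005
finger_force: 0.0
```

```bash
cat > f.py <<'E'
from h import *
v=np.array([-.0359,.9994,0]);s=np.array([.5969,.0097,0]);n=np.array([-v[1],v[0],0])
F=lambda P:np.array([(P-s)@v,(P-s)@n,P[2]]).round(4)
p,Rm,o=tool();print("rack",F(p),o["wrist_force"],o["ee_rot"])
E
python3 - <<'E'
from f import *
m=camera_model("wrist");im=snapshot("wrist");cv2.imwrite("pics/w5.png",im)
for a in (41,47,53): print(a,[proj(m,s+v*(.07+L*np.cos(np.radians(a))-.008*np.sin(np.radians(a)))+[0,0,.05+L*np.sin(np.radians(a))+.008*np.cos(np.radians(a))]).round(0) for L in(.045,.12)])
cv2.imwrite("pics/side5.png",cv2.resize(snapshot("side")[130:270,230:400],None,fx=4,fy=4))
E
```

```text
rack [0.1205 0.0011 0.2231] [ 0.17627954 -0.17685041  0.90927682] [-3.14150555e+00  4.70603936e-04  1.60555939e+00]
41 [array([281., 222.]), array([282., 178.])]
47 [array([281., 227.]), array([282., 191.])]
53 [array([281., 231.]), array([282., 204.])]
```

View pics/w5.png

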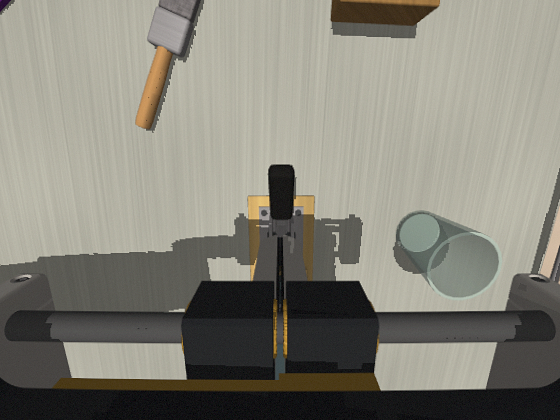

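The black grip spans rows 165–220 at column 281, centred under the fingers, so the handle is about 41–42° above level and the end stop should be near 0°. The jar at (450,250) is clear of the gripper. I'll descend to just above the handle.

>>> servo_tool(
  targets=[
    [0, 0.1, 2, 0],
    [0, 0.1, 5, 0],
    [0, 0.1, 7.5, 0],
    [0, 0.1, 8.6, 0],
    [0, 0.1, 9, 0],
    [0, 0.1, 9, 0],
  ],
)

```text
time: 13.62
tool_pos: [0.5928, 0.1313, 0.134]
ee_rot: [3.14, -0.0, 1.607]
wrist_force: [-0.0, 0.4, -0.6]
width: 0.0003
finger_force: 0.0
```

>>> servo_tool(
  targets=[
    [0.1, 0, 0.2, 0],
    [0.3, 0, 0.4, 0],
    [0.4, 0, 0.6, 0],
    [0.6, 0, 0.8, 0],
  ],
)

```text
time: 14.12
tool_pos: [0.5922, 0.1375, 0.1254]
ee_rot: [3.141, 0.0, 1.607]
wrist_force: [-0.2, -0.3, 0.4]
width: 0.0004
finger_force: 0.1
```

>>> servo_tool(
  targets=[
    [0.3, 0, 0.3, 0],
    [0.5, 0, 0.6, 0],
    [0.8, 0, 1.0, 0],
    [1.0, 0, 1.3, 0],
    [1.2, 0, 1.6, 0],
  ],
)

```text
time: 14.75
tool_pos: [0.5917, 0.1492, 0.1091]
ee_rot: [3.141, 0.001, 1.607]
wrist_force: [0.0, -1.9, 2.8]
width: 0.0003
finger_force: 1.5
```

>>> servo_tool(
  targets=[
    [0.1, 0, 0.2, 0],
    [0.2, 0, 0.4, 0],
    [0.3, 0, 0.6, 0],
    [0.4, 0, 0.8, 0],
  ],
)

```text
time: 15.25
tool_pos: [0.5919, 0.1529, 0.1025]
ee_rot: [3.14, 0.001, 1.607]
wrist_force: [-1.4, -2.8, 7.1]
width: 0.0001
finger_force: 3.8
```

Contact force is rising (7.6 N at about 20°). Small steps along the arc from here.

>>> servo_tool(
  targets=[
    [0.05, 0, 0.1, 0],
    [0.1, 0, 0.2, 0],
  ],
)

```text
time: 15.5
tool_pos: [0.5918, 0.1537, 0.1007]
ee_rot: [3.14, 0.001, 1.607]
wrist_force: [-1.9, -3.0, 7.2]
width: 0.0003
finger_force: 4.1
```

>>> servo_tool(
  targets=[
    [0.04, 0, 0.1, 0],
    [0.08, 0, 0.2, 0],
  ],
)

```text
time: 15.75
tool_pos: [0.5918, 0.1546, 0.0989]
ee_rot: [3.14, 0.001, 1.607]
wrist_force: [-3.2, -2.9, 8.2]
width: 0.0005
finger_force: 4.2
```

>>> servo_tool(
  targets=[
    [0.04, 0, 0.1, 0],
    [0.08, 0, 0.2, 0],
  ],
)

```text
time: 16.0
tool_pos: [0.5918, 0.1554, 0.097]
ee_rot: [3.14, 0.001, 1.607]
wrist_force: [-1.7, -3.1, 8.4]
width: 0.0006
finger_force: 4.3
```

>>> servo_tool(
  targets=[
    [0.04, 0, 0.1, 0],
    [0.08, 0, 0.2, 0],
  ],
)

```text
time: 16.25
tool_pos: [0.5917, 0.1562, 0.0949]
ee_rot: [3.14, 0.001, 1.607]
wrist_force: [-1.9, -2.0, 8.0]
width: 0.0006
finger_force: 4.2
```

>>> servo_tool(
  targets=[
    [0.03, 0, 0.1, 0],
    [0.06, 0, 0.2, 0],
  ],
)

```text
time: 16.5
tool_pos: [0.5917, 0.157, 0.0928]
ee_rot: [3.14, 0.001, 1.607]
wrist_force: [-1.1, -1.8, 7.7]
width: 0.0004
finger_force: 3.9
```

>>> servo_tool(
  targets=[
    [0.03, 0, 0.1, 0],
    [0.06, 0, 0.2, 0],
  ],
)

```text
time: 16.75
tool_pos: [0.5916, 0.1577, 0.0906]
ee_rot: [3.14, 0.0, 1.607]
wrist_force: [-0.8, -2.5, 6.4]
width: 0.0008
finger_force: 3.5
```

Past the peak and falling. Continue in single steps.

>>> servo_tool(
  targets=[
    [0.03, 0, 0.1, 0],
    [0.05, 0, 0.2, 0],
  ],
)

```text
time: 17.0
tool_pos: [0.5915, 0.1584, 0.0882]
ee_rot: [3.141, -0.0, 1.607]
wrist_force: [-2.4, -1.1, 6.2]
width: 0.0005
finger_force: 2.8
```

>>> servo_tool(
  targets=[
    [0.03, 0, 0.1, 0],
    [0.03, 0, 0.1, 0],
  ],
)

```text
time: 17.25
tool_pos: [0.5914, 0.1588, 0.0867]
ee_rot: [3.141, -0.0, 1.607]
wrist_force: [-1.1, -0.3, 5.3]
width: 0.0006
finger_force: 2.2
```

>>> servo_tool(
  targets=[
    [0.03, 0, 0.1, 0],
    [0.03, 0, 0.1, 0],
  ],
)

```text
time: 17.5
tool_pos: [0.5913, 0.1593, 0.0849]
ee_rot: [3.141, -0.0, 1.607]
wrist_force: [-0.5, 0.0, 3.2]
width: 0.0006
finger_force: 1.7
```

>>> servo_tool(
  targets=[
    [0.02, 0, 0.1, 0],
    [0.02, 0, 0.1, 0],
  ],
)

```text
time: 17.75
tool_pos: [0.5913, 0.1595, 0.0837]
ee_rot: [-3.141, -0.0, 1.607]
wrist_force: [0.4, -0.1, 1.4]
width: 0.0003
finger_force: 1.0
```

>>> servo_tool(
  targets=[
    [0.02, 0, 0.1, 0],
    [0.02, 0, 0.1, 0],
  ],
)

```text
time: 18.0
tool_pos: [0.5912, 0.1597, 0.0827]
ee_rot: [-3.141, -0.0, 1.607]
wrist_force: [0.7, 0.6, 0.4]
width: 0.0007
finger_force: 0.6
```

>>> servo_tool(
  targets=[
    [0.02, 0, 0.1, 0],
    [0.02, 0, 0.1, 0],
  ],
)

```text
time: 18.25
tool_pos: [0.5911, 0.1597, 0.0818]
ee_rot: [-3.141, 0.0, 1.607]
wrist_force: [0.5, 0.9, 0.7]
width: 0.0006
finger_force: 0.4
```

>>> servo_tool(
  targets=[
    [0, 0, 0, 0],
  ],
)

```text
time: 18.38
tool_pos: [0.5911, 0.1595, 0.0818]
ee_rot: [-3.141, 0.0, 1.607]
wrist_force: [0.1, 0.5, 0.2]
width: 0.0003
finger_force: 0.2
```

>>> servo_tool(
  targets=[
    [0.01, 0, 0.1, 0],
    [0.01, 0, 0.1, 0],
  ],
)

```text
time: 18.62
tool_pos: [0.591, 0.1596, 0.0807]
ee_rot: [-3.141, 0.0, 1.607]
wrist_force: [0.6, 0.4, -0.1]
width: 0.0003
finger_force: 0.1
```

>>> servo_tool(
  targets=[
    [0.01, 0, 0.1, 0],
    [0.01, 0, 0.1, 0],
  ],
)

```text
time: 18.88
tool_pos: [0.5911, 0.1597, 0.0799]
ee_rot: [-3.141, 0.0, 1.607]
wrist_force: [-0.6, 0.4, -0.0]
width: 0.0003
finger_force: 0.0
```

```bash
python3 - <<'E'
from f import *
m=camera_model("wrist");im=snapshot("wrist")
c=cv2.resize(im[100:320,200:360],None,fx=2.7,fy=2.7)
sd=snapshot("side")[150:270,240:360];cv2.imwrite("pics/w6.png",np.hstack([c[:432],cv2.resize(sd[:,:],(360,432))[:, :360]]))
E
```

```text
rack [0.1502 0.0004 0.0799] [-0.63849198  0.36005431 -0.04901904] [-3.14106654e+00  3.22136476e-04  1.60739103e+00]
```

View pics/w6.png

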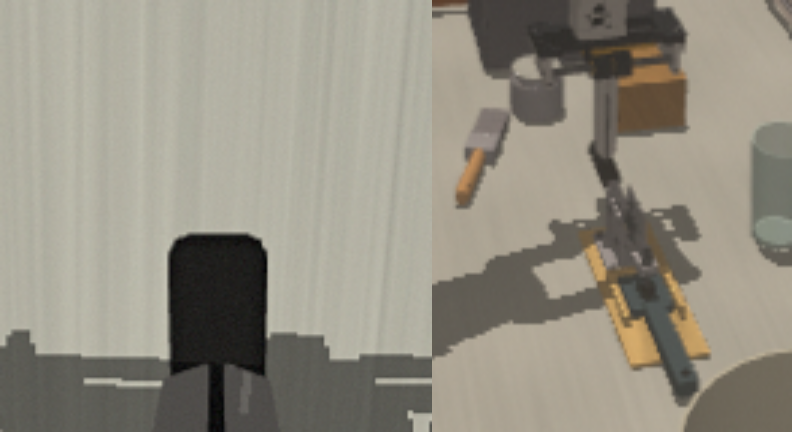

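The handle has snapped away from the finger (0 N while still advancing), and the foot sits on the blade. I'll let go and check that it stays.

>>> servo_tool(
  targets=[
    [0, 0, -1, 0],
    [0, 0, -4, 0],
    [0, 0, -8, 0],
    [0, 0, -12, 0],
    [0, 0, -14, 0],
    [0, 0, -14, 0],
    [0, 0, -14, 0],
  ],
)

```text
time: 19.85
tool_pos: [0.5908, 0.1598, 0.2192]
ee_rot: [-3.14, 0.0, 1.607]
wrist_force: [-0.4, 1.1, -0.6]
width: 0.0002
finger_force: 0.0
```

```bash
python3 - <<'E'
from f import *
m=camera_model("wrist");im=snapshot("wrist");V=im.max(2);M=(V<70);W=np.zeros_like(M);W[60:235,262:302]=1
c=big(M&W)[0];print(cv2.boundingRect(c),cv2.contourArea(c))
for a in (0,4,8,12,20): print(a,[proj(m,s+v*(.07+L*np.cos(np.radians(a))-.008*np.sin(np.radians(a)))+[0,0,.05+L*np.sin(np.radians(a))+.008*np.cos(np.radians(a))]).round(0) for L in(.045,.12)])
t=snapshot("top");cv2.imwrite("pics/t7.png",cv2.resize(t[140:240,190:340],None,fx=5,fy=5,interpolation=cv2.INTER_CUBIC))
E
```

```text
rack [0.1502 0.0007 0.2192] [-0.40327312  1.13431147 -0.63713031] [-3.14011757e+00  3.41429796e-04  1.60734158e+00]
(270, 163, 22, 64) 1219.0
0 [array([281., 227.]), array([281., 163.])]
4 [array([281., 228.]), array([281., 165.])]
8 [array([281., 230.]), array([281., 167.])]
12 [array([281., 232.]), array([281., 170.])]
20 [array([281., 236.]), array([281., 178.])]
```

>>> servo_tool(
  targets=[
    [0, 0, 0, 0],
    [0, 0, 0, 0],
    [0, 0, 0, 0],
    [0, 0, 0, 0],
  ],
)

```text
time: 20.45
tool_pos: [0.5913, 0.1598, 0.2201]
ee_rot: [3.142, 0.0, 1.607]
wrist_force: [-1.1, 0.1, 0.2]
width: 0.0003
finger_force: 0.0
```

```bash
python3 - <<'E'
from f import *
im=snapshot("wrist");V=im.max(2);M=(V<70);W=np.zeros_like(M);W[60:235,262:302]=1
c=big(M&W)[0];print(cv2.boundingRect(c),cv2.contourArea(c))
E
```

```text
rack [1.503e-01 2.000e-04 2.201e-01] [-1.12754276  0.14509847  0.22511112] [3.14157013e+00 1.20451427e-04 1.60732582e+00]
(270, 163, 21, 64) 1224.0
```

The handle rests at about 0° and stays there untouched. Last look: whether the blade is still at the stop.

>>> servo_tool(
  targets=[
    [-3, 0, 0, 0],
    [-8, 0, 0, 0],
    [-13, 0, 0, 0],
    [-18, 0, 0, 0],
    [-22, 0, 0, 0],
    [-24, 0, 0, 0],
    [-24, 0, 0, 0],
    [-24, 0, 0, 0],
  ],
)

```text
time: 21.5
tool_pos: [0.6001, -0.0786, 0.2202]
ee_rot: [3.141, -0.001, 1.609]
wrist_force: [-0.6, -0.8, 0.1]
width: 0.0004
finger_force: 0.0
```

```bash
python3 - <<'E'
from f import *
m=camera_model("wrist");im=snapshot("wrist")
print([proj(m,s+v*x+np.array([0,0,z])).round(0) for x,z in((0,.016),(0,.02),(-.07,.018),(-.035,.016))])
cv2.imwrite("pics/w8.png",cv2.resize(im[20:220,200:360],None,fx=3,fy=3,interpolation=cv2.INTER_CUBIC))
E
```

```text
rack [-0.0884 -0.      0.2202] [-0.56624904 -0.80185786  0.0748042 ] [ 3.14147134e+00 -7.95095350e-04  1.60877534e+00]
[array([280., 119.]), array([280., 119.]), array([280., 176.]), array([280., 148.])]
```

View pics/w8.png

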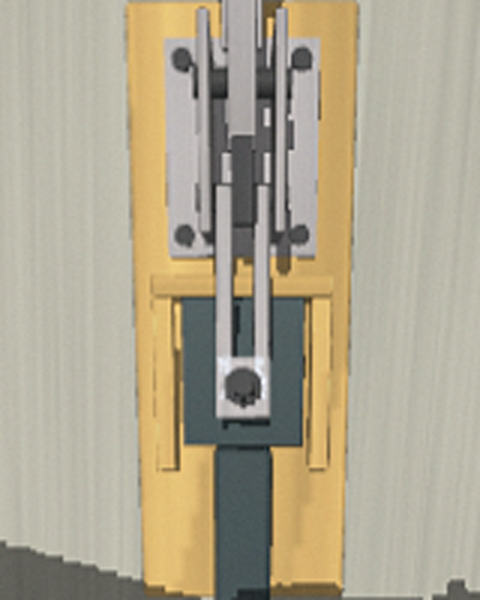

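The blade's front edge is flush on the stop (crop row 297, which is image row 119 as predicted). It sits square between the guides, with the clamp arm level and the foot on the blade.

```bash
python3 -c "
from bench import *
print(close_job())"
```

```text
the job is handed in; nothing more can be done
None
```

The scraper is parked flat between the guides with its blade against the stop (about 5 N contact), and the toggle clamp is snapped over-centre and holding it untouched; the job is handed in after about 22 s.

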